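# Lock the telescoping feed-bottle boom

## Task

Set the feed-bottle boom to its working length: press its spring button flush, slide the tube in so the button goes under the sleeve's mouth, then push the tube on until the button pops up in the sleeve's hole. Do it gently, never forcing the button down or jamming it against the sleeve, and leave the other things on the bench where they are.

Things in the scene. Friction and masses are not known exactly. Their poses are not given: they have to be found in the camera images.
- stand: Fixed steel stand on levelling feet that hold it 4 to 20 mm above the bench; z up. Origin: underside of its base plate, below the middle of the sleeve's mouth. Its square steel sleeve runs from the mouth (y = 0) 200 mm along the stand's +y, 37 mm wide (x), outside from 67.5 to 105 mm above the origin, square-edged roof 3 mm thick. Base plate 120 mm (x), y = 15 to 205, 12 mm high.
- mouth (a point): Point on the sleeve's top face (105 mm above the stand's origin), mid-width, at the edge of its mouth. Axes as the stand. A button that is up stops dead against this edge (no lead-in); it passes under the roof only in the last 1.5 mm of its travel, and the roof then holds it down.
- hole (a point): Centre of the oblong hole in the sleeve's roof, on the top face, 60 mm in from the mouth; 36 mm (along y) by 17 mm (x). Axes as the stand. Under it the button pops up by itself, 5.5 mm proud of the sleeve, and then stops the tube both ways (3 mm play each side).
- boom: Square aluminium tube, 28 x 28 mm, sliding in the sleeve along the stand's y only (+y = in; about 2 N friction, plus about 3 N while the button rubs under the roof; 190 mm of travel); cannot turn, stays where left. Axes as the stand. Origin on its top face (5 mm below the sleeve's) at the button's middle. Starts pulled out, the button's middle 35 to 90 mm outside the mouth.
- grip (a point): Middle of the black grip post fixed on the tube 100 mm outward (-y) of the button: 20 mm (x) by 24 mm (y), rising 46 mm above the tube's top face; this point is 30 mm above that face. When locked it is 40 mm outside the mouth. Beyond the post, lower than the tube's top face, a two-tined fork, 74 mm wide, ends 93 mm outward of the post's middle.
- button: Oblong spring button of dark steel in the tube's top face, 30 mm (along y) by 12 mm (x). Origin: centre of its top face, 10.5 mm above the tube's top face when up. Moves straight down only and springs back: starts to move at 4 N, fully down at 14 N, 10 mm lower, where it stops hard. Over 22 N damages it. Pressed on its outer (-y) half, its inner half can be slid under the roof.
- media_bottle: Bystander: amber bottle, 64 mm across, 140 mm high, loose. Origin under its centre.
- beaker: Bystander: white open cup, 66 mm across, 80 mm high, loose. Origin under its centre.
- spanner: Bystander: steel spanner, 150 mm long, lying loose on the bench. Origin near its middle.

How it is judged:
By the outcome, as a careful person would: the job done as asked, in the order asked, and still so for the second after the job is handed in, with the robot touching nothing.
It also fails if it takes over 58 s, if anything falls off the work surface, if the arm or the gripper's body presses on something with over 40 N, if the wrist force passes 120 N, or if a joint passes its speed limit or range.

## Robot

A 6-joint arm with a two-finger parallel gripper is mounted at the origin on the work surface. World frame = base frame: x ahead of the robot, y to its left, z up, the work surface at z = 0. Lengths are in m, angles in rad, forces in N, time in s.
With the tool pointing down it reaches from about 0.275 to 0.725 m from the base axis. Payload 5.6 kg.
Tool frame: the origin (TCP) lies midway between the tips of the shut fingers; the grasp point (between the pads) lies 19 mm behind it (bot.tcp_to_grasp is the distance from the TCP to the grasp point, in m); z points along the fingers, y is the line along which they close (so a half turn about z gives the same grasp; the last joint's range is limited). The gripper opens to 85 mm and grips with 20 to 120 N. Pads are 22 mm wide; open, the fingers measure 114 mm over their backs; the gripper's body (76 mm by 85 mm) begins 54 mm behind the grasp point. The pads swing forward as they close: fully open they stand 13 mm farther back than shut.
Start: joints at [-0.957, 0.255, 0.108, 0, -1.424, -0.285], TCP at [0.178, -0.521, 0.231] pointing down, gripper open.
Joint ranges: [-2.95, 2.95], [-1.21, 1.97], [-1.09, 1.5], [-2.87, 1.71], [-2.94, -0.07], [-3.05, 3.05]. Speed limits (rad/s): [2.57, 2.57, 3.14, 3.14, 3.14, 3.14].

## Interface

Orientations are given as a unit quaternion [x, y, z, w].
In Python, from station import bot gives the robot as it stands.
- The arm moves only by the shell command python3 -m pendant 'ROWS'. ROWS is a JSON object of lists of equal length, an entry for each row: "slide": the shift along the tool's x, y, z in cm, a list of three; "spin": the turn about the tool's z in degrees; "hand": the opening, from 0 (shut) to 1 (fully open). In form: {"slide": [[x, y, z], ...], "spin": [spin, ...], "hand": [hand, ...]}. A call has 1 to 20 rows; each row is the pose to reach, as a shift and turn from the pose commanded when the call began, along the tool's axes at that moment; what a row does not reach only later rows make up. A row lasts 1/10 s, in which the tool goes at most 50 mm and 8.59 degrees, less where a joint would pass 70% of its speed; a pose out of reach is approached as far as the arm can. A call with a gripper value outside its range is refused whole. The fingers move at their own pace and stop on an object; the grip force is fixed at half the most. Time passes only in rows, so rows that repeat a pose let the fingers close. It gives the time, the measured TCP pose, the force, the opening and the grip force at its end, in the units of the state.
- bot.get_state(): the state, without advancing time (a new reading comes with each control period).
- bot.grab_frame(name): name is "scene" or "top" or "wrist"; returns a dict with "color" (480x640x3 uint8, red, green, blue), "depth" (480x640 float32, m along the optical axis (not along the pixel's ray), 0 where there is no reading), "K" (3x3 intrinsics, pixels), "D" ([k1, k2, p1, p2, k3] as OpenCV has them; the pictures are not rectified), "rvec" (rotation vector, rad) and "tvec" (3), from world to camera coordinates, as OpenCV has them. Camera axes: x right, y down, z forward; pixel columns grow to the right and rows downward; lengths in m; the calibration is good to about 2 mm. A picture is of the moment at which its call begins.
- bot.sign_off(): hands the job in; it is judged then, once.
The state is a dict: "clock": time; "qpos": joint angles; "qvel": joint speeds; "tau": joint torques, N m; "ee_pos": TCP position; "eef_rot": TCP orientation; "wrist_force": force on the tool from outside, world axes, zero at the start; "wrist_torque": the same for the moment, N m; "finger_gap": finger opening in m; "grasp_force": force on a finger pad.
Only numpy, scipy, OpenCV 4.12 (cv2) and the standard library are available. Lean on these libraries where they do the work, as an engineer would, in place of code of your own. Each camera call takes 0.05 s, during which the arm holds its last target. There are 200 camera calls.

## Working session

There is one attempt and no reset: what is moved stays moved. The work goes in short steps, Python scripts to look and compute and a shell command to move; the robot and the scene stay as the last step left them, time stands still between calls to the robot, and variables do not carry over. Pictures are saved under pics/ and viewed, at most 10 in all, crops included, and the job is handed in when it is done.

```bash
mkdir -p pics; ls; python3 - <<'E'
from station import bot
import cv2,numpy as np
s=bot.get_state();print({k:np.round(v,3).tolist() for k,v in s.items()})
for n in("scene","top"):
    f=bot.grab_frame(n);cv2.imwrite(f"pics/{n}0.png",f["color"][:,:,::-1]);np.savez(f"pics/{n}0.npz",**f)
    R=cv2.Rodrigues(f["rvec"])[0];print(n,(-R.T@f["tvec"].ravel()).round(3),R[2].round(2),f["K"][0,0])
E
```

```text
pics
{'clock': 0.0, 'qpos': [-0.957, 0.256, 0.107, -0.0, -1.424, -0.285], 'qvel': [0.0, 0.0, 0.001, 0.0, 0.001, -0.001], 'tau': [0.002, -38.663, 23.794, 5.365, -0.006, 0.0], 'ee_pos': [0.177, -0.52, 0.23], 'eef_rot': [-0.164, 0.987, 0.001, -0.0], 'wrist_force': [0.056, -1.382, 0.878], 'wrist_torque': [-0.001, -0.019, 0.034], 'grasp_force': 0.0, 'finger_gap': 0.086}
scene [ 1.077 -0.274  0.879] [-0.52  0.29 -0.8 ] 610.9107056688158
top [ 0.474 -0.001  0.843] [ 0.17 -0.04 -0.98] 503.9440161743442
```

View pics/scene0.png

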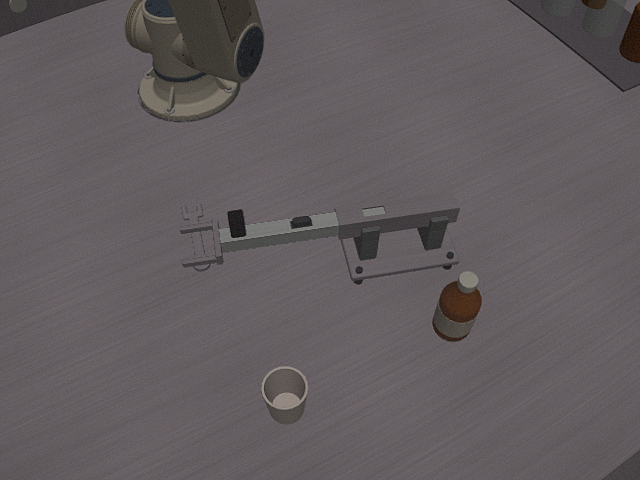

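View pics/top0.png

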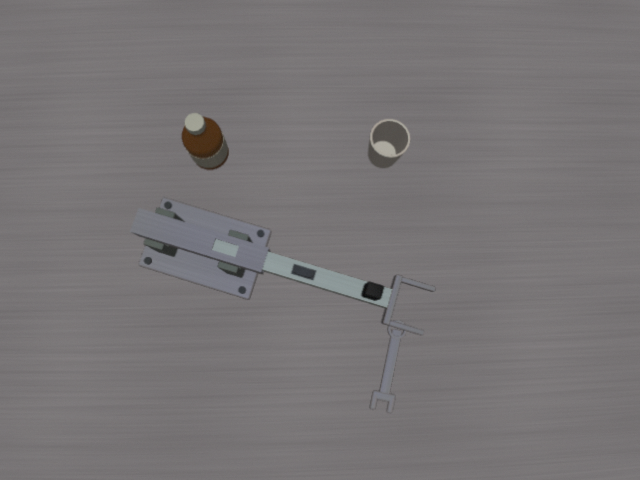

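The scene view shows the stand and boom (button ~(303,222), post ~(237,223), mouth ~(338,225), hole ~(374,212)). In the top view the button is at ~(304,271), the post at ~(372,291), the mouth at ~(266,261), the hole at ~(226,248) and the spanner at ~(390,365), close to the fork.

```bash
cat > h.py <<'E'
import cv2,numpy as np
def ray(f,uv):
    R=cv2.Rodrigues(f["rvec"])[0];n=cv2.undistortPoints(np.array(uv,float).reshape(-1,1,2),f["K"],f["D"]).reshape(-1,2)
    return -R.T@np.ravel(f["tvec"]), np.c_[n,np.ones(len(n))]@R
def onz(f,uv,z):
    c,d=ray(f,uv);return c+d*((z-c[2])/d[:,2])[:,None]
def depthpt(f,uv):
    c,d=ray(f,uv);u=np.array(uv,int).reshape(-1,2);return c+d*f["depth"][u[:,1],u[:,0]][:,None]
def tri(f,a,g,b):
    c,d=ray(f,a);e,k=ray(g,b);d,k=d[0],k[0];t=np.linalg.lstsq(np.c_[d,-k],e-c,rcond=None)[0]
    p,q=c+d*t[0],e+k*t[1];return (p+q)/2,np.linalg.norm(p-q)
def blob(f,roi,test):
    x0,y0,x1,y1=roi;m=np.zeros(f["color"].shape[:2],np.uint8);m[y0:y1,x0:x1]=test(f["color"][y0:y1,x0:x1].astype(int))
    n,l,s,c=cv2.connectedComponentsWithStats(m);i=1+np.argmax(s[1:,4]);return c[i],s[i],np.argwhere(l==i)[:,::-1]
E
python3 - <<'E'
from h import *
T=dict(np.load("pics/top0.npz"));S=dict(np.load("pics/scene0.npz"))
dk=lambda t:(lambda c:c.max(2)<t)
lt=lambda t:(lambda c:c.min(2)>t)
for n,uv in (("tube",[[285,266],[335,281],[350,285]]),("sleeve",[[250,254],[200,238],[170,230]]),("button",[[304,271]]),("post",[[373,290]])):
    print(n,depthpt(T,uv).round(4).tolist(),T["color"][uv[0][1],uv[0][0]])
print(S["color"][220,303],S["color"][212,374],T["color"][248,226],S["color"][225,400])
for n,f,r,t in(("btnT",T,(285,258,325,285),dk(75)),("btnS",S,(285,210,320,232),dk(75)),("postT",T,(355,275,392,305),dk(60)),("holeT",T,(210,238,242,260),lt(140)),("holeS",S,(358,203,390,221),lt(140))):
    c,s,p=blob(f,r,t);print(n,c.round(1),s,cv2.minAreaRect(p.astype(np.float32)))
m=(cv2.cvtColor(T["color"],cv2.COLOR_RGB2GRAY));
print(m[255:275:2,255:280].tolist())
a=np.hstack([cv2.resize(T["color"][225:325,250:400],None,fx=4,fy=4),])
cv2.imwrite("pics/topcrop.png",a[:,:,::-1])
E
```

```text
tube [[0.5557, 0.0215, 0.12], [0.5326, -0.05, 0.1181], [0.5262, -0.0713, 0.1194]] [141 153 154]
sleeve [[0.5735, 0.0712, 0.1247], [0.5985, 0.1436, 0.1226], [0.6111, 0.1872, 0.1228]] [118 119 130]
button [[0.5468, -0.0056, 0.1302]] [56 60 65]
post [[0.5154, -0.0977, 0.1651]] [37 35 37]
[56 52 55] [122 124 121] [143 155 155] [64 60 63]
btnT [303.1 271.8] [292 265  23  14 192] ((303.0716552734375, 271.7563781738281), (21.670373916625977, 8.972888946533203), 16.389541625976562)
btnS [300.7 221.7] [290 216  22  13 210] ((300.5699768066406, 221.489990234375), (10.465181350708008, 21.07178497314453), 81.8698959350586)
postT [372.2 290.7] [362 282  21  18 288] ((372.29998779296875, 290.5999755859375), (18.657434463500977, 16.127614974975586), 18.43494987487793)
holeT [225.9 248.5] [215 242  22  14 163] ((224.9811248779297, 248.0660400390625), (21.977689743041992, 9.47787857055664), 15.945395469665527)Traceback (most recent call last):
  File "<stdin>", line 9, in <module>
  File "h.py", line 14, in blob
    n,l,s,c=cv2.connectedComponentsWithStats(m);i=1+np.argmax(s[1:,4]);return c[i],s[i],np.argwhere(l==i)[:,::-1]
                                                    ~~~~~~~~~^^^^^^^^^
    return _wrapfunc(a, 'argmax', axis=axis, out=out, **kwds)
    return bound(*args, **kwds)
ValueError: attempt to get argmax of an empty sequence
```

```bash
cat > meas.py <<'E'
from h import *
from station import bot
T=dict(np.load("pics/top0.npz"))
dk=lambda t:(lambda c:c.max(2)<t)
lt=lambda t:(lambda c:c.min(2)>t)
zs=.1238;zt=zs-.005
# sleeve top: pixels with top height
v,u=np.mgrid[195:320,120:400];uv=np.c_[u.ravel(),v.ravel()];P=depthpt(T,uv);col=T["color"][uv[:,1],uv[:,0]].astype(int).min(1)
m=(P[:,2]>.112)&(P[:,2]<.130)
tube=m&(col>132)&(uv[:,0]>262); slv=m&(col<132)&(col>95)&(uv[:,0]<268)
for n,k,z in(("tube",tube,zt),("slv",slv,zs)):
    q=onz(T,uv[k],z)[:,:2].astype(np.float32);r=cv2.minAreaRect(q);l=cv2.fitLine(q,cv2.DIST_HUBER,0,.01,.01).ravel();print(n,k.sum(),np.median(P[k,2]).round(4),r,l)
b=onz(T,[blob(T,(285,258,325,285),dk(75))[0]],zt+.0105)[0]
p=onz(T,[blob(T,(355,275,392,305),dk(60))[0]],zt+.04)[0]
h=onz(T,[blob(T,(210,238,242,260),lt(132))[0]],zs-.002)[0]
a=(h-p)[:2];a/=np.linalg.norm(a)
print("btn",b,"post",p,"hole",h,"axis",a,"b-p",(b-p)[:2]@a,"h-b",(h-b)[:2]@a,"mouth",h[:2]-.06*a,"yaw",np.degrees(np.arctan2(a[1],a[0])))
st=bot.get_state();from scipy.spatial.transform import Rotation as Ro
R=Ro.from_quat(st["eef_rot"]).as_matrix();print("tool",R.round(3).tolist(),st["ee_pos"])
cv2.imwrite("pics/topcrop.png",cv2.resize(T["color"][225:325,250:400],None,fx=4,fy=4)[:,:,::-1])
E
python3 meas.py
```

```text
tube 1723 0.1187 ((0.5361059308052063, -0.03824354708194733), (0.1863519698381424, 0.02680058404803276), 71.73975372314453) [ 0.32253015  0.9465592   0.5380709  -0.03087248]
slv 3245 0.1237 ((0.5989207625389099, 0.14222799241542816), (0.20592714846134186, 0.05445960909128189), 75.30854797363281) [0.3141415  0.94937617 0.5972737  0.14725359]
btn [ 0.54585301 -0.00430137  0.1293    ] post [ 0.51485053 -0.09751544  0.1588    ] hole [0.58369639 0.10744494 0.1218    ] axis [0.31841531 0.94795131] b-p 0.09823406258753868 h-b 0.11797997239247228 mouth [0.56459147 0.05056786] yaw 71.43288366876203
tool [[-0.946, -0.323, -0.001], [-0.323, 0.946, 0.002], [0.0, 0.002, -1.0]] [ 0.17748573 -0.52011633  0.23047996]
```

```bash
ls pics
```

```text
scene0.npz
scene0.png
top0.npz
top0.png
topcrop.png
```

```bash
python3 -m pendant '{"slide":[[-4,3,0],[-8,6,0],[-12,8.5,0],[-16,11.3,0],[-20,14.2,0],[-24,17,0],[-28,19.8,0],[-32,22.7,0],[-36,25.5,0],[-40,28.3,0],[-44,31.2,0],[-48,34,0],[-50.8,36,0],[-50.8,36,1],[-50.8,36,3],[-50.8,36,5],[-50.8,36,5],[-50.8,36,5]],"spin":[-5,-10,-15,-20,-25,-30,-35,-40,-45,-50,-52.8,-52.8,-52.8,-52.8,-52.8,-52.8,-52.8,-52.8],"hand":[0,0,0,0,0,0,0,0,0,0,0,0,0,0,0,0,0,0]}'; cat > st.py <<'E'
from h import *
from station import bot
from scipy.spatial.transform import Rotation as Ro
st=bot.get_state();R=Ro.from_quat(st["eef_rot"]).as_matrix();p=np.array(st["ee_pos"]);a=np.array([.3165,.9486]);M=np.array([.5646,.0506])
d=p[:2]-M;print("t",st["clock"],"along",(d@a*1e3).round(1),"across(+x)",(d@[a[1],-a[0]]*1e3).round(1),"z",(p[2]*1e3).round(1),"toolx",R[:,0].round(3),"z",R[:,2].round(3),"F",np.round(st["wrist_force"],1),"Falong",(np.array(st["wrist_force"])[:2]@a).round(1))
E
python3 st.py; python3 - <<'E'
from h import *
from station import bot
o=[]
for n,(x,y) in(("scene",(200,120)),("wrist",(160,120))):
    f=bot.grab_frame(n);c=f["color"]; o.append(cv2.resize(c[y:y+240,x-60:x+260] if n=="scene" else c,(400,300)))
cv2.imwrite("pics/a1.png",np.hstack(o)[:,:,::-1])
E
```

```text
clock: 1.9
ee_pos: [0.5419, -0.0163, 0.1815]
eef_rot: [-0.585, 0.811, -0.0, -0.0]
wrist_force: [-0.5, -0.4, -0.5]
finger_gap: 0.0004
grasp_force: 0.0
t 1.9 along -70.6 across(+x) -0.4 z 181.5 toolx [-0.315 -0.949  0.001] z [-0.001 -0.001 -1.   ] F [-0.5 -0.4 -0.5] Falong -0.5
```

View pics/a1.png

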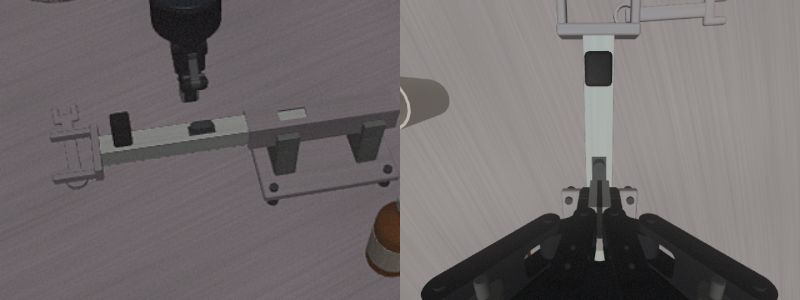

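The arm is aligned: the wrist view (right half) shows the post at (599,68) and the shut tips centred over the tube at (599,170). The scene crop shows the tips above the button's outer half, with nothing disturbed.

```bash
python3 -m pendant '{"slide":[[0,0,2],[0,0,4],[0,0,4.8],[0,0,5.1],[0,0,5.3],[0,0,5.5],[0,0,5.5],[0,0,5.5]],"spin":[0,0,0,0,0,0,0,0],"hand":[0,0,0,0,0,0,0,0]}'; python3 st.py
```

```text
clock: 2.8
ee_pos: [0.5429, -0.0158, 0.1276]
eef_rot: [-0.585, 0.811, -0.001, 0.001]
wrist_force: [-0.8, -0.3, 5.2]
finger_gap: -0.0002
grasp_force: 2.4
t 2.8 along -69.8 across(+x) 0.4 z 127.6 toolx [-0.315 -0.949 -0.001] z [ 0.002 -0.    -1.   ] F [-0.8 -0.3  5.2] Falong -0.6
```

```bash
python3 -m pendant '{"slide":[[0,0,0.2],[0,0,0.4],[0,0,0.6],[0,0,0.7],[0,0,0.7],[0,0,0.7]],"spin":[0,0,0,0,0,0],"hand":[0,0,0,0,0,0]}'; python3 st.py
```

```text
clock: 3.4
ee_pos: [0.543, -0.0158, 0.1213]
eef_rot: [-0.585, 0.811, -0.001, 0.001]
wrist_force: [-4.0, 0.8, 11.9]
finger_gap: 0.0001
grasp_force: 5.5
t 3.4 along -69.8 across(+x) 0.5 z 121.3 toolx [-0.314 -0.949 -0.001] z [ 0.003 -0.    -1.   ] F [-4.   0.8 11.9] Falong -0.5
```

```bash
python3 -m pendant '{"slide":[[0,0.05,0.1],[0,0.05,0.15],[0,0.05,0.15]],"spin":[0,0,0],"hand":[0,0,0]}'; python3 st.py
```

```text
clock: 3.7
ee_pos: [0.543, -0.0158, 0.1202]
eef_rot: [-0.586, 0.811, -0.001, 0.001]
wrist_force: [-2.9, 0.8, 12.6]
finger_gap: 0.0002
grasp_force: 6.1
t 3.7 along -69.8 across(+x) 0.5 z 120.2 toolx [-0.314 -0.949 -0.001] z [ 0.004 -0.    -1.   ] F [-2.9  0.8 12.6] Falong -0.1
```

```bash
python3 -m pendant '{"slide":[[0,0,0.08],[0,0,0.08],[0,0,0.08]],"spin":[0,0,0],"hand":[0,0,0]}'; python3 st.py
```

```text
clock: 4.0
ee_pos: [0.543, -0.0158, 0.1195]
eef_rot: [-0.586, 0.811, -0.001, 0.002]
wrist_force: [-3.2, 0.1, 12.9]
finger_gap: -0.0004
grasp_force: 6.4
t 4.0 along -69.8 across(+x) 0.5 z 119.5 toolx [-0.314 -0.949 -0.001] z [ 0.004 -0.    -1.   ] F [-3.2  0.1 12.9] Falong -0.9
```

```bash
python3 -m pendant '{"slide":[[0,0,0.08],[0,0,0.08],[0,0,0.08]],"spin":[0,0,0],"hand":[0,0,0]}'; python3 st.py
```

```text
clock: 4.3
ee_pos: [0.543, -0.0158, 0.1188]
eef_rot: [-0.586, 0.811, -0.001, 0.002]
wrist_force: [-4.4, 0.8, 13.9]
finger_gap: -0.0002
grasp_force: 6.7
t 4.3 along -69.8 across(+x) 0.5 z 118.8 toolx [-0.314 -0.949 -0.001] z [ 0.004 -0.    -1.   ] F [-4.4  0.8 13.9] Falong -0.7
```

```bash
python3 -m pendant '{"slide":[[-0.2,0,0.03],[-0.6,0,0.03],[-1,0,0.03],[-1.5,0,0.03],[-2,0,0.03],[-2,0,0.03]],"spin":[0,0,0,0,0,0],"hand":[0,0,0,0,0,0]}'; python3 st.py; python3 - <<'E'
from h import *
from station import bot
f=bot.grab_frame("top");dk=lambda c:c.max(2)<60
np.savez("pics/top1.npz",**f)
f2=bot.grab_frame("scene");cv2.imwrite("pics/a2.png",np.hstack([cv2.resize(f["color"][200:320,220:420],(400,240)),cv2.resize(f2["color"][150:270,180:380],(400,240))])[:,:,::-1])
E
```

```text
clock: 4.9
ee_pos: [0.5494, 0.0036, 0.1186]
eef_rot: [-0.586, 0.811, -0.001, 0.002]
wrist_force: [-3.9, 1.2, 13.4]
finger_gap: -0.0
grasp_force: 6.9
t 4.9 along -49.4 across(+x) 0.4 z 118.6 toolx [-0.314 -0.949 -0.001] z [ 0.004 -0.    -1.   ] F [-3.9  1.2 13.4] Falong -0.1
```

View pics/a2.png

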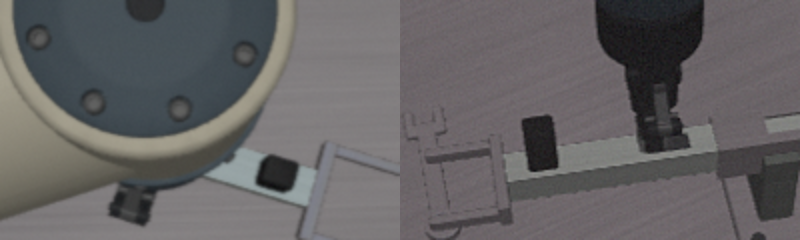

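Scene half (right): the tip is holding the button flush at ~(662,135). Top half (left): the post has moved along to (277,172), so the tube is following. I'll continue in short steps toward the mouth.

```bash
python3 -m pendant '{"slide":[[-0.4,0,0.03],[-0.9,0,0.03],[-1.4,0,0.03],[-1.8,0,0.03],[-2,0,0.03],[-2,0,0.03]],"spin":[0,0,0,0,0,0],"hand":[0,0,0,0,0,0]}'; python3 st.py;  python3 -m pendant '{"slide":[[-0.1,0,0],[-0.2,0,0],[-0.3,0,0],[-0.4,0,0],[-0.4,0,0]],"spin":[0,0,0,0,0],"hand":[0,0,0,0,0]}'; python3 st.py
```

```text
clock: 5.6
ee_pos: [0.5556, 0.0224, 0.1185]
eef_rot: [-0.586, 0.811, -0.001, 0.002]
wrist_force: [-4.3, -0.2, 14.1]
finger_gap: 0.0004
grasp_force: 7.2
t 5.6 along -29.6 across(+x) 0.4 z 118.5 toolx [-0.314 -0.949 -0.001] z [ 0.004 -0.    -1.   ] F [-4.3 -0.2 14.1] Falong -1.6
clock: 6.1
ee_pos: [0.5567, 0.0259, 0.1185]
eef_rot: [-0.586, 0.811, -0.001, 0.001]
wrist_force: [-3.3, -0.1, 14.5]
finger_gap: -0.0002
grasp_force: 7.2
t 6.1 along -25.9 across(+x) 0.3 z 118.5 toolx [-0.314 -0.949 -0.001] z [ 0.004 -0.001 -1.   ] F [-3.3 -0.1 14.5] Falong -1.1
```

```bash
python3 -m pendant '{"slide":[[-0.15,0,0],[-0.3,0,0],[-0.45,0,0],[-0.6,0,0],[-0.75,0,0],[-0.75,0,0]],"spin":[0,0,0,0,0,0],"hand":[0,0,0,0,0,0]}'; python3 st.py; cat > post.py <<'E'
from h import *
from station import bot
f=bot.grab_frame("scene");S=dict(np.load("pics/scene0.npz"))
a=np.array([.3165,.9486]);M=np.array([.5646,.0506])
def pos(f,roi):
    c,s,p=blob(f,roi,lambda c:c.max(2)<50);return (onz(f,[c],.1188+.028)[0,:2]-M)@a*1e3,c,s
r0=pos(S,(222,203,250,243));print("before",r0)
u=int(r0[1][0]);print("now",pos(f,(215,190,318,243)))
cv2.imwrite("pics/s%d.png"%(bot.get_state()["clock"]*10),cv2.resize(f["color"][150:300,170:420],(800,480))[:,:,::-1])
E
python3 post.py; ls pics
```

```text
clock: 6.7
ee_pos: [0.5591, 0.0331, 0.1184]
eef_rot: [-0.586, 0.811, -0.001, 0.001]
wrist_force: [-4.6, -0.5, 14.2]
finger_gap: 0.0003
grasp_force: 7.2
t 6.7 along -18.3 across(+x) 0.3 z 118.4 toolx [-0.314 -0.949 -0.001] z [ 0.004 -0.    -1.   ] F [-4.6 -0.5 14.2] Falong -1.9
before (np.float64(-158.64159558672162), array([236.3875, 223.1725]), array([228, 210,  18,  28, 400], dtype=int32))
now (np.float64(-107.37248679841916), array([269.6489899 , 218.32575758]), array([261, 205,  18,  28, 396], dtype=int32))
a1.png
a2.png
s67.png
scene0.npz
scene0.png
top0.npz
top0.png
top1.npz
topcrop.png
```

View pics/s67.png

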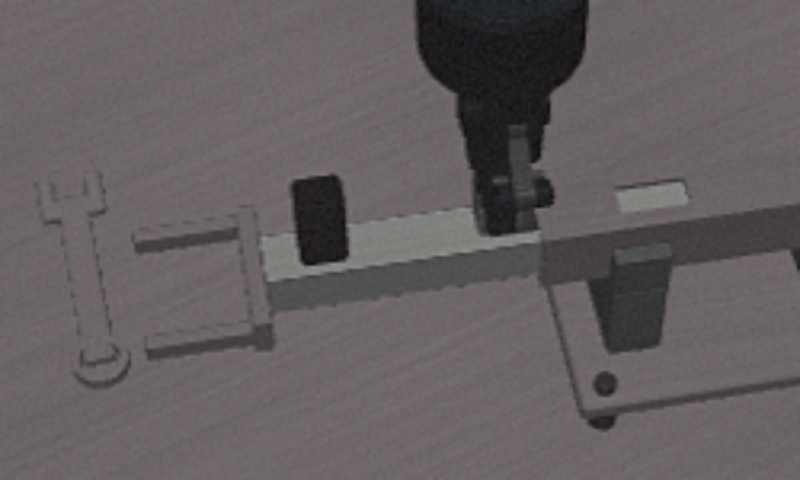

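The scene view shows the button's inner part under the roof at ~(540,235) and the tips clear of the sleeve; the post is at (320,220) and the spanner hasn't moved. Next I'll release the button and go round behind the post.

```bash
python3 -m pendant '{"slide":[[0,0,-0.5],[0,0,-1.5],[0,0,-4],[0,0,-7.5],[2,0,-7.7],[5,0,-7.7],[9,0,-7.7],[12.2,0,-7.7],[12.2,0,-7.7],[12.2,0,-5],[12.2,0,-2.5],[12.2,0,-2.1],[12.2,0,-2.1]],"spin":[0,0,0,0,0,0,0,0,0,0,0,0,0],"hand":[0,0,0,0,0,0,0,0,0,0,0,0,0]}'; python3 st.py; python3 post.py
```

```text
clock: 8.05
ee_pos: [0.5192, -0.0825, 0.1363]
eef_rot: [-0.585, 0.811, 0.0, -0.001]
wrist_force: [-0.4, -0.3, 1.5]
finger_gap: 0.0002
grasp_force: 0.0
t 8.05 along -140.7 across(+x) -0.9 z 136.3 toolx [-0.315 -0.949  0.001] z [-0.002 -0.    -1.   ] F [-0.4 -0.3  1.5] Falong -0.4
before (np.float64(-158.64159558672162), array([236.3875, 223.1725]), array([228, 210,  18,  28, 400], dtype=int32))
now (np.float64(-142.7264262843948), array([244.19018405, 204.43353783]), array([230, 190,  27,  37, 489], dtype=int32))
```

```bash
ls pics | grep s8
```

```text
s81.png
```

View pics/s81.png

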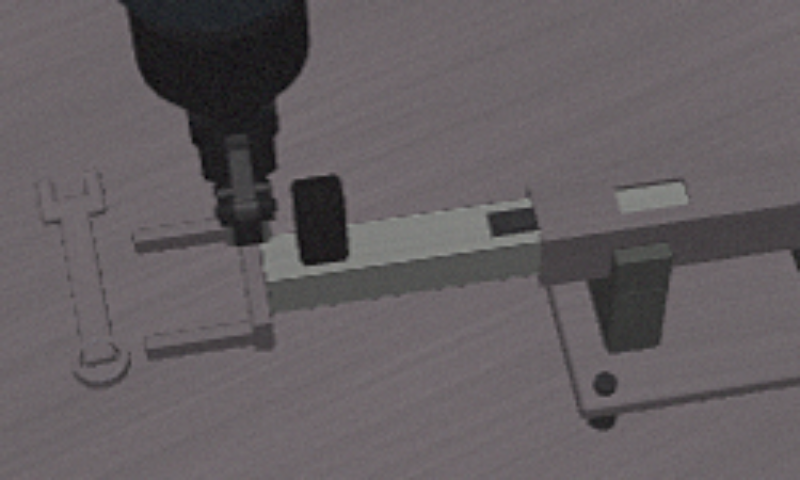

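The button (512,222) is flush and held under the roof's edge, and the tips are behind the post. Next I'll push it in.

```bash
python3 -m pendant '{"slide":[[-0.4,0,0],[-0.7,0,0],[-1,0,0],[-1.4,0,0],[-1.9,0,0],[-2.5,0,0],[-3.1,0,0],[-3.7,0,0],[-4.3,0,0],[-4.9,0,0],[-5.5,0,0],[-6,0,0],[-6.4,0,0],[-6.7,0,0],[-6.9,0,0],[-6.9,0,0]],"spin":[0,0,0,0,0,0,0,0,0,0,0,0,0,0,0,0],"hand":[0,0,0,0,0,0,0,0,0,0,0,0,0,0,0,0]}'; python3 st.py; python3 post.py
```

```text
clock: 9.7
ee_pos: [0.5405, -0.0194, 0.1372]
eef_rot: [-0.585, 0.811, -0.001, -0.002]
wrist_force: [-1.6, -8.2, 2.5]
finger_gap: -0.0
grasp_force: 4.5
t 9.7 along -74.0 across(+x) -0.7 z 137.2 toolx [-0.315 -0.949  0.005] z [-0.002 -0.005 -1.   ] F [-1.6 -8.2  2.5] Falong -8.3
before (np.float64(-158.64159558672162), array([236.3875, 223.1725]), array([228, 210,  18,  28, 400], dtype=int32))
now (np.float64(-63.23126364490102), array([297.11111111, 209.71321321]), array([278, 190,  35,  38, 666], dtype=int32))
```

```bash
python3 -m pendant '{"slide":[[-0.1,0,0],[-0.2,0,0],[-0.3,0,0],[-0.4,0,0],[-0.5,0,0],[-0.6,0,0],[-0.6,0,0]],"spin":[0,0,0,0,0,0,0],"hand":[0,0,0,0,0,0,0]}'|tail -3; python3 st.py;sed -i 's/^cv2.imwrite/x=f["color"][200:222,355:395].astype(int).max(2);print("dark in hole",(x<70).sum(),"light",(x>115).sum())\n&/' post.py; python3 post.py|tail -1
```

```text
wrist_force: [-2.3, -7.7, 2.9]
finger_gap: 0.0001
grasp_force: 4.7
t 10.45 along -68.2 across(+x) -0.7 z 137.3 toolx [-0.315 -0.949  0.005] z [-0.002 -0.005 -1.   ] F [-2.3 -7.7  2.9] Falong -8.0
dark in hole 155 light 46
```

```bash
python3 -m pendant '{"slide":[[-0.05,0,0],[-0.1,0,0],[-0.15,0,0],[-0.2,0,0],[-0.2,0,0]],"spin":[0,0,0,0,0],"hand":[0,0,0,0,0]}'|tail -3; python3 st.py; python3 post.py|tail -1
```

```text
wrist_force: [-1.3, -8.8, 2.9]
finger_gap: 0.0001
grasp_force: 4.5
t 11.0 along -66.2 across(+x) -0.7 z 137.2 toolx [-0.315 -0.949  0.005] z [-0.002 -0.005 -1.   ] F [-1.3 -8.8  2.9] Falong -8.7
dark in hole 169 light 38
```

```bash
python3 -m pendant '{"slide":[[-0.05,0,0],[-0.1,0,0],[-0.1,0,0]],"spin":[0,0,0],"hand":[0,0,0]}'|tail -3; python3 st.py; python3 post.py|tail -1; python3 -m pendant '{"slide":[[-0.05,0,0],[-0.1,0,0],[-0.1,0,0]],"spin":[0,0,0],"hand":[0,0,0]}'|tail -3; python3 st.py; python3 post.py|tail -1;
```

```text
wrist_force: [-0.9, -1.7, 3.0]
finger_gap: -0.0003
grasp_force: 1.0
t 11.35 along -62.9 across(+x) -0.7 z 137.0 toolx [-0.315 -0.949  0.   ] z [ 0.    -0.001 -1.   ] F [-0.9 -1.7  3. ] Falong -1.9
dark in hole 219 light 19
wrist_force: [0.1, -1.8, 1.2]
finger_gap: 0.0002
grasp_force: 0.8
t 11.7 along -61.3 across(+x) -0.7 z 136.6 toolx [-0.315 -0.949 -0.   ] z [ 0.  0. -1.] F [ 0.1 -1.8  1.2] Falong -1.6
dark in hole 224 light 16
```

The force fell from 8 N to 2 N, so the button has popped. Backing off and checking.

```bash
python3 -m pendant '{"slide":[[0.4,0,0],[1,0,0],[1.5,0,-2],[1.5,0,-6],[1.5,0,-9],[5,0,-9],[9,0,-9],[13,0,-9],[17,0,-9],[21,0,-9],[25,0,-9],[25,0,-9],[25,0,-9]],"spin":[0,0,0,0,0,0,0,0,0,0,0,0,0],"hand":[0,0,0,0,0,0,0,0,0,0,0,0,0]}'|tail -3; python3 st.py; python3 - <<'E'
from h import *
from station import bot
f=bot.grab_frame("scene")["color"];T=bot.grab_frame("top");dk=lambda c:c.max(2)<75
c,s,p=blob(T,(205,232,250,268),dk);q=p[:,:]
print("button z",np.median(depthpt(T,q)[:,2]),((onz(T,[c],.1293)[0,:2]-[.5646,.0506])@[.3165,.9486]))
cv2.imwrite("pics/fin.png",np.hstack([cv2.resize(f[150:350,170:490],(400,250)),cv2.resize(T["color"][100:420,120:440],(400,400))[:250]])[:,:,::-1])
E
```

```text
wrist_force: [1.0, -0.2, -0.1]
finger_gap: 0.0001
grasp_force: 0.0
t 13.05 along -312.4 across(+x) -0.7 z 226.3 toolx [-0.317 -0.948 -0.001] z [-0.     0.001 -1.   ] F [ 1.  -0.2 -0.1] Falong 0.1
button z 0.12866272676259982 0.059212887670117495
```

View pics/fin.png

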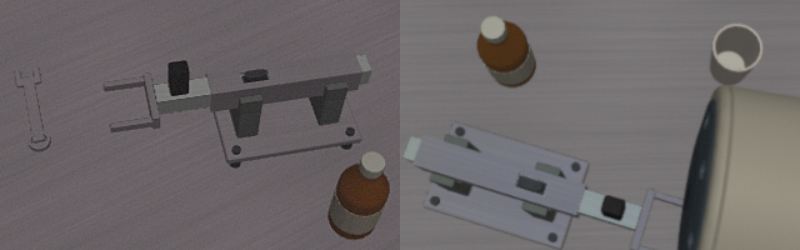

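The button stands proud in the hole (scene (255,75), top (532,184)). Its top is at z = 0.1287, about 5 mm above the sleeve, and it sits 59 mm in from the mouth. The bystanders haven't moved.

```bash
python3 -c "
from station import bot
print(bot.sign_off())"
```

```text
the job is handed in; nothing more can be done
None
```

The boom is locked at its working length: the button has popped up in the sleeve's hole, pressed with a measured force of about 14.5 N, the bystanders were not touched, and the job was handed in at about 13 s.

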